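# Unpack the nested sanding kit

## Robot

A 6-joint arm with a two-finger parallel gripper is mounted at the origin on the work surface. World frame = base frame: x ahead of the robot, y to its left, z up, the work surface at z = 0. Lengths are in m, angles in rad, forces in N, time in s.
With the tool pointing down it reaches from about 0.325 to 0.9 m from the base axis. Payload 6.1 kg.
Tool frame: the origin (TCP) lies at the centre of the arm's flange, where the gripper is bolted on; the fingertips stand 182 mm ahead of it and the grasp point (between the pads) lies 164 mm ahead of it; z points along the fingers, y is the direction in which the jaws open and shut (so a half turn about z gives the same grasp; the last joint's range is limited). The gripper opens to 87 mm and grips with 3 to 60 N. Pads are 19 mm wide; open, the fingers measure 117 mm over their backs; the gripper's body (75 mm by 190 mm) begins 51 mm behind the grasp point.
Start: joints at [1.201, 0.22, 1.526, -0, 1.395, -0.126], TCP at [0.151, 0.607, 0.405] pointing down, gripper open.
Joint ranges: [-2.98, 2.98], [-0.91, 2.08], [0.09, 2.57], [-1.24, 4.39], [0.2, 2.65], [-2.68, 2.68]. Speed limits (rad/s): [2.57, 2.57, 3.01, 3.14, 3.14, 3.14].

## Interface

Orientations are given as a unit quaternion [w, x, y, z].
In Python, from plant import bot, imaging, hand_in gives the robot as it stands. The module is installed in compiled form; this text tells all that it offers.
- The arm moves only by the shell command python3 -m pendant 'ROWS' [OPENING] [FORCE]. ROWS is JSON, one flat list of numbers, 6 for each row, row after row: the shift along the tool's x, y, z in m, then the turn, a rotation vector about the tool's x, y, z in rad. A call has 1 to 20 rows; each row is the pose to reach, as a shift and turn from the pose commanded when the call began, along the tool's axes at that moment; what a row does not reach only later rows make up. A row lasts 1/8 s, in which the tool goes at most 62.5 mm and 10.7 degrees, less where a joint would pass 70% of its speed; a pose out of reach is approached as far as the arm can. A call with a gripper value outside its range is refused whole. OPENING is the closure in counts, from 0 (fully open) to 255 (shut), set as the call begins (- or left out, the last holds). The fingers move at their own pace and stop on an object; FORCE is the grip in N (left out, the last holds). Time passes only in rows, so rows that repeat a pose let the fingers close. It gives the time, the measured TCP pose, the force and the opening at its end, in the units of the state.
- bot.read_state(): the state, without advancing time (a new reading comes with each control period).
- imaging.capture(name): name is "side" or "top"; returns a dict with "frame" (384x512x3 uint8, red, green, blue), "fov_y" (degrees; the focal length in pixels is half the picture's height over the tangent of half this angle, whatever the lens; pixels are square), "cx", "cy" (the principal point, pixels), "cam_to_world" (4x4, takes a point from camera to world coordinates). Camera axes: x right, y up, looking along -z (the intrinsics and any distortion apply to the point x, -y, -z); pixel columns grow to the right and rows downward; lengths in m; the calibration is good to about 2 mm. A picture is of the moment at which its call begins. There is no depth.
- hand_in(): hands the job in, once; it reports no verdict.
Trained networks look in a picture, given as the dict that the camera call returned (one of the last four; its "shot" number tells which), for a name from the list of things; names that differ only in an ending like _2 or _b are one class to them, and where a whole thing is asked for, a point or a joint stands for the part that bears it (a point fixed in the world has none). Each returns a list of dicts, best first, with "conf" (0 to 1); they miss things now and then, are a little off and sometimes report something else, mostly with a low value. They report only what shows in the picture. A call takes as long as a camera call. They do not tell look-alikes from the thing itself.
- imaging.recognise(target, picture): "point" ([x, y, z] in m, in world coordinates, good to about 4 mm: the middle of the surface that is visible of it).
- imaging.place_of(target, picture): "point" ([x, y, z] in m, in world coordinates, good to about 4 mm: a listed point, or the origin of a listed thing).
The state is a dict: "time_s": time; "q": joint angles; "joint_vel": joint speeds; "joint_efforts": joint torques, N m; "ee_pos": TCP position; "tool_rot": TCP orientation; "force": force on the tool from outside, world axes, zero at the start; "moment": the same for the moment, N m; "gripper_width": opening from 0.0 (shut) to 1.0 (fully open).
Only numpy, scipy, OpenCV 4.12 (cv2) and the standard library are available. Lean on these libraries where they do the work, as an engineer would, in place of code of your own. Each camera call takes 0.05 s, during which the arm holds its last target.

## Task

The sanding kit stands packed in the sloping plywood box; take it apart in order. Slide the white lid out sideways (it goes only one way: feel which) and lay it on the middle of the green mat, then lift out the blue tray and set it on the middle of the blue mat, then lift out the cork sanding block and set it on the middle of the orange mat, everything set down gently (not dropped), flat, bar grip upwards, and let go. Leave the glue bottle, the pencil pot and the wood offcut where they are.

Things in the scene. Friction and masses are not known exactly. Their poses are not given: they have to be found in the camera images.
- box: (Sizes in mm.) Open plywood box fixed on a sloping stand, 154 (x) x 96 (y) x 86 (z). Origin: centre of its underside. It leans 30 degrees towards the robot: z, the way things come out, is 30 degrees from vertical, up and towards the robot; x runs up the slope, away from the robot; y is level, to the left. Inside 130 (x) x 84 (y), floor 6 above the origin.
- box_mouth (a point): Centre of the box's mouth, 86 above its origin along its z. The two walls across x are 12 thick with grooves for the lid; the groove lips are 129 apart and are the rim. The two walls across y are 6 thick and only 65 high: the lid slides out over one of them, along +y or -y.
- box_left (a point): Middle of the top of the box's +y wall (the other lies 90 away along -y). Hidden under the lid, on one of these two walls, a firm stop blocks the lid: pushed that way it stops hard within 6; the other way it slides easily and is clear of the grooves after 100. The blocked side changes from run to run and cannot be seen.
- box_ledge (a point): Centre of the box at the height of its two ledges, 46 above its origin. The ledges, 12 wide along the x end walls, carry the tray; the sanding block lies on the floor between them.
- lid: White lid, plate 141 (x) x 104 (y) x 5, four feet 5 high under it (at x +-42, y +-36). 150 g. Origin: its centre, level with its feet; plate 5 to 10 above it. Grip: a bar at the centre, 14 thick (x), 50 long (y), from 10 to 36 above the origin. Starts in the box's grooves, axes as the box's, origin 69 above the box's; cannot be lifted before it is slid out. Play 4 in height, 3 either way along x.
- tray: Blue lift-out tray, 124 (x) x 76 (y), walls 4 thick, 14 high, pencil stubs fixed in it. 150 g. Origin: centre of its underside. Grip: a bar at the centre, 14 thick (x), 50 long (y), from the tray's floor (4 above the origin) to 26. Starts on the ledges under the lid, axes as the box's, origin 46 above the box's.
- block: Cork sanding block, 100 (x) x 64 (y) x 18, red underside. 220 g. Origin: centre of its underside. Grip: a bar at the centre, 14 thick (x), 50 long (y), from 18 to 38 above the origin. Starts on the box's floor under the tray, axes as the box's, origin 6 above the box's; play 3 along x, up to 10 along y.
- mat_green: Green place mat, 160 x 130 x 4, lying fixed on the desk. Origin at the centre of its underside; x along the 160 side, z up. The three mats swap places between runs.
- mat_blue: Blue place mat, 160 x 130 x 4, lying fixed on the desk. Origin at the centre of its underside; x along the 160 side, z up. The three mats swap places between runs.
- mat_orange: Orange place mat, 160 x 130 x 4, lying fixed on the desk. Origin at the centre of its underside; x along the 160 side, z up. The three mats swap places between runs.
- glue: White glue bottle with red cap, diameter 52, 130 high. Bystander. Origin at the centre of its underside.
- pencil_pot: Steel pot with pencils, diameter 72, 90 high, pencils to about 150. Bystander. Origin at the centre of its underside.
- offcut: Small wood offcut, 70 x 30 x 12. Bystander. Origin at the centre of its underside.
Not all that is in view belongs to the job. Of the things shaped like the lid, the white one is meant.

How it is judged:
On the way, in this order (a step that is already met when the one before it is completed fails the run):
1. the lid lies released and flat on the green mat (horizontal distance between lid and mat_green below 0.035 m and height (world z) of lid below 0.009 m and angle between lid's own z axis and vertical below 0.1 rad and linear speed of lid below 0.02 m/s and contact force between the fingers and lid below 0.1 N), for 0.2 s.
2. the tray lies released and flat on the blue mat (horizontal distance between tray and mat_blue below 0.035 m and height (world z) of tray below 0.009 m and angle between tray's own z axis and vertical below 0.1 rad and linear speed of tray below 0.02 m/s and contact force between the fingers and tray below 0.1 N), for 0.2 s.
3. the block lies released and flat on the orange mat (horizontal distance between block and mat_orange below 0.035 m and height (world z) of block below 0.009 m and angle between block's own z axis and vertical below 0.1 rad and linear speed of block below 0.02 m/s and contact force between the fingers and block below 0.1 N), for 0.2 s.
At the end, for the whole second after the job is handed in: The lid on the green mat, the tray on the blue mat and the block on the orange mat, each resting on its mat, its centre within 35 mm of the mat's centre, flat within 0.1 rad with the bar grip upwards, at rest and let go (all of step 1 and all of step 2 and all of step 3); the robot touches nothing.
It fails at once if the glue bottle is pushed more than 30 mm or tipped over (distance of glue from where it was at the start of the episode above 0.03 m or angle between glue's own z axis and vertical above 0.5 rad).
It fails at once if the pencil pot is pushed more than 30 mm or tipped over (distance of pencil_pot from where it was at the start of the episode above 0.03 m or angle between pencil_pot's own z axis and vertical above 0.5 rad).
It fails at once if the wood offcut is pushed more than 30 mm or tipped over (distance of offcut from where it was at the start of the episode above 0.03 m or angle between offcut's own z axis and vertical above 0.5 rad).
It fails at once if the lid, tray or block is dropped: it comes down to the desk faster than 0.6 m/s ((height (world z) of lid below 0.03 m and linear speed of lid above 0.6 m/s) or (height (world z) of tray below 0.03 m and linear speed of tray above 0.6 m/s) or (height (world z) of block below 0.03 m and linear speed of block above 0.6 m/s)).
It also fails if it takes over 72 s, if anything falls off the work surface, if the arm or the gripper's body presses on something with over 40 N, if the wrist force passes 120 N, or if a joint passes its speed limit or range.

## Working session

There is one attempt and no reset: what is moved stays moved. The work goes in short steps, Python scripts to look and compute and a shell command to move; the robot and the scene stay as the last step left them, time stands still between calls to the robot, and variables do not carry over. Pictures are saved under pics/ and viewed, and the job is handed in when it is done.

```bash
ls; mkdir -p pics; python3 - <<'E'
from plant import bot, imaging
import cv2
print(bot.read_state())
for n in ("side","top"):
    p=imaging.capture(n)
    cv2.imwrite(f"pics/{n}0.png",cv2.resize(p["frame"][:,:,::-1],None,fx=1.5,fy=1.5))
    print(n,p["fov_y"],p["cx"],p["cy"],p["cam_to_world"],[k for k in p])
    for t in ["box","box_mouth","box_left","lid","mat_green","mat_blue","mat_orange","glue","pencil_pot","offcut"]:
        r=imaging.place_of(t,p)
        print(t,[([round(float(v),3) for v in x["point"]],round(x["conf"],2)) for x in r[:3]])
E
```

```text
pics
{'time_s': 0.0, 'q': array([ 1.20091643e+00,  2.21250396e-01,  1.52762488e+00,  2.01577437e-05,
        1.39471540e+00, -1.26113725e-01]), 'joint_vel': array([ 0.00020887, -0.00033952,  0.00088401, -0.0006715 , -0.0013177 ,
       -0.00046543]), 'joint_efforts': array([-1.51107079e-04, -4.94618762e+01, -3.87376606e+01,  6.98140869e-02,
        5.69750648e-02, -1.39164190e-04]), 'ee_pos': array([0.15075856, 0.6062627 , 0.40361459]), 'tool_rot': array([-2.54837954e-04,  1.21583239e-01,  9.92580736e-01, -9.66013758e-04]), 'force': array([ 0.309322  ,  0.35187849, -0.17435786]), 'moment': array([ 0.03010363, -0.04288346,  0.00666943]), 'gripper_width': 0.9996831916508891}
side 54.21172441753946 251.50584160171977 194.94143332349952 [[ 0.98304683  0.11101587 -0.14592603  0.43656585]
 [-0.18178434  0.48617116 -0.85474678 -0.77836772]
 [-0.02394543  0.86678318  0.49810997  0.52431249]
 [ 0.          0.          0.          1.        ]] ['frame', 'fov_y', 'cx', 'cy', 'cam_to_world', 'shot']
box [([0.553, -0.069, 0.049], 0.66)]
box_mouth []
box_left []
lid [([0.757, -0.112, 0.003], 0.93)
[... 424 characters left out ...]
3 -0.10866099  0.43762454]
 [-0.99977862 -0.02051874 -0.00465741 -0.06736445]
 [-0.0068585   0.10854429  0.99406795  1.25924202]
 [ 0.          0.          0.          1.        ]] ['frame', 'fov_y', 'cx', 'cy', 'cam_to_world', 'shot']
box [([0.549, -0.073, 0.046], 0.78)]
box_mouth []
box_left [([0.605, 0.284, 0.0], 0.53)]
lid [([0.511, -0.067, 0.103], 0.82), ([0.317, -0.147, -0.0], 0.79), ([0.756, -0.11, -0.001], 0.76)]
mat_green [([0.433, -0.343, -0.0], 0.91)]
mat_blue [([0.413, 0.263, -0.001], 0.95)]
mat_orange [([0.606, 0.286, 0.002], 0.64)]
glue [([0.71, -0.269, 0.001], 0.88)]
pencil_pot [([0.432, -0.343, 0.002], 0.64), ([0.801, 0.071, 0.0], 0.61)]
offcut [([0.595, -0.362, -0.0], 0.59)]
```

View pics/side0.png

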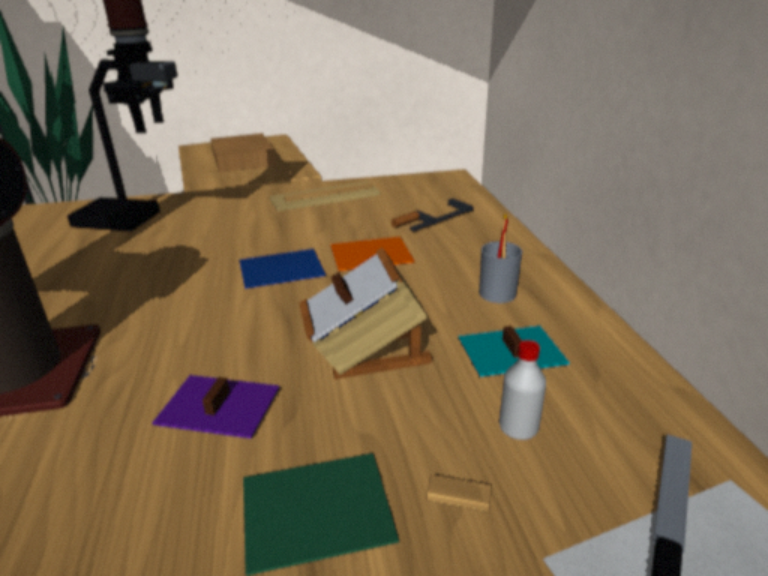

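View pics/top0.png

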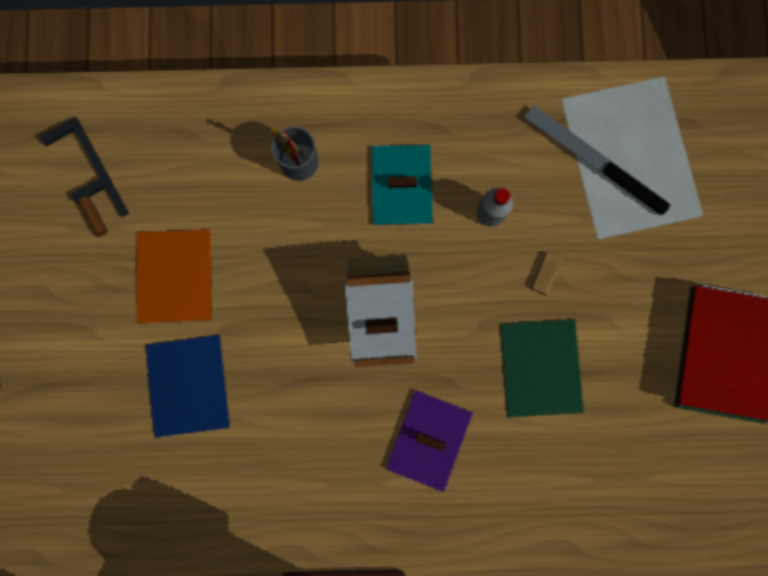

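Candidates for the lid in the top picture: white at (380,320) in the box, purple at (430,440) on the desk and teal at (400,185) on the desk. The description means the white one. Next I check it in a crop and measure yaws from edges.

```bash
cat > h.py <<'E'
import numpy as np, cv2
from plant import bot, imaging
def K(p):
    f=192/np.tan(np.radians(p["fov_y"])/2)
    return np.array([[f,0,p["cx"]],[0,f,p["cy"]],[0,0,1]])
def w2c(p):
    M=np.linalg.inv(np.array(p["cam_to_world"])); D=np.diag([1,-1,-1.])
    return D@M[:3,:3], D@M[:3,3]
def proj(p,X):
    R,t=w2c(p); c=np.atleast_2d(X)@R.T+t; u=c@K(p).T; return u[:,:2]/u[:,2:]
def ray_plane(p,uv,n,d):
    # plane n.x=d
    R,t=w2c(p); o=-R.T@t
    uv=np.atleast_2d(uv); r=np.c_[uv,np.ones(len(uv))]@np.linalg.inv(K(p)).T@R
    s=(d-o@n)/(r@n); return o+r*s[:,None]
E
python3 - <<'E'
from h import *
from scipy.optimize import least_squares
P={n:imaging.capture(n) for n in ("top","side")}
f=P["top"]["frame"]
cv2.imwrite("pics/crop1.png",np.hstack([cv2.resize(f[165:265,205:305,::-1],(500,500),interpolation=cv2.INTER_CUBIC)]))
f2=P["side"]["frame"]
cv2.imwrite("pics/crop2.png",cv2.resize(f2[155:265,190:300,::-1],(550,550),interpolation=cv2.INTER_CUBIC))
# mats
hsv=cv2.cvtColor(f,cv2.COLOR_RGB2HSV)
for n,lo,hi in (("green",(65,80,20),(85,255,255)),("blue",(105,150,40),(120,255,255)),("orange",(3,190,120),(12,255,255)),("purple",(125,100,40),(150,255,255)),("white",(0,0,110),(180,60,255))):
    m=cv2.inRange(hsv,lo,hi)
    if n=="white":
        mm=np.zeros_like(m); mm[180:245,225:285]=255; m&=mm
    cs=cv2.findContours(m,0,2)[0]
    if not cs: print(n,"none"); continue
    c=max(cs,key=cv2.contourArea); (a,b,g)=cv2.minAreaRect(c)
    box=cv2.boxPoints((a,b,g))
    if n=="white": print(n,a,b,g,box); continue
    w=ray_plane(P["top"],box,np.array([0,0,1.]),0.004)
    e=[np.linalg.norm(w[i]-w[(i+1)%4]) for i in range(4)]
    k=int(np.argmax(e)); v=w[(k+1)%4]-w[k]
    print(n,w.mean(0).round(4),np.round(e,3),"long axis deg",np.degrees(np.arctan2(v[1],v[0])))
E
```

```text
green [ 0.432  -0.3447  0.004 ] [0.128 0.158 0.126 0.158] long axis deg -178.28155750334273
blue [0.4137 0.2615 0.004 ] [0.127 0.158 0.126 0.158] long axis deg -173.4763573084671
orange [0.5991 0.2623 0.004 ] [0.071 0.074 0.07  0.074] long axis deg 0.6274353372947953
purple [ 0.3133 -0.1497  0.004 ] [0.142 0.104 0.141 0.103] long axis deg -22.16947129965833
white (253.83755493164062, 213.00755310058594) (50.08538818359375, 44.138328552246094) 87.33700561523438 [[230.62871 189.01726]
 [274.71936 186.96654]
 [277.0464  236.99785]
 [232.95575 239.04857]]
```

```bash
python3 -c "
import cv2,numpy as np
a=cv2.imread('pics/crop1.png');b=cv2.resize(cv2.imread('pics/crop2.png'),(500,500))
cv2.imwrite('pics/crop12.png',cv2.resize(np.hstack([a,b]),(800,400)))"
```

```text
(no output)
```

View pics/crop12.png

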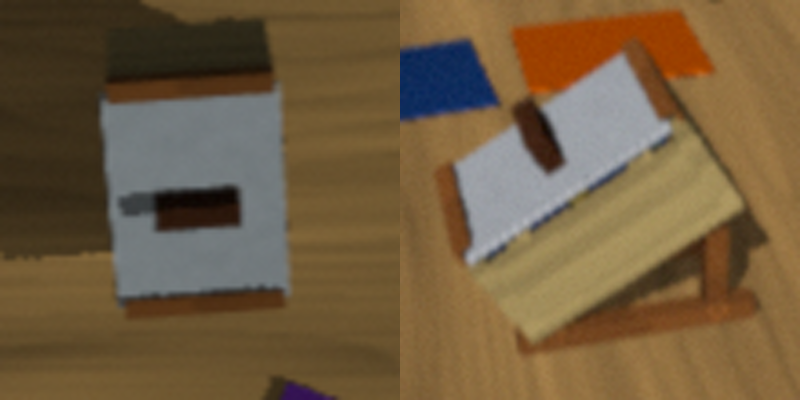

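```bash
cat >> h.py <<'E'
from scipy.spatial.transform import Rotation as Ro
def boxR(yaw): return (Ro.from_euler("z",yaw)*Ro.from_euler("y",-30,degrees=True)).as_matrix()
E
python3 - <<'E'
from h import *
from scipy.optimize import least_squares
P={n:imaging.capture(n) for n in ("top","side")}
L=np.array([[64.5,52,79],[64.5,-52,79],[-64.5,-52,79],[-64.5,52,79]])/1000
T=np.array([[102,98],[281,92],[290,295],[117,305]])/4+[205,165]
S=np.array([[625,55],[672,125],[468,262],[455,163]]);S=(S-[400,0])/3.636+[190,155]
def res(q,w=("top","side"),full=False):
    X=q[:3]+L@boxR(q[3]).T; r=[]
    if "top" in w: r.append(proj(P["top"],X)-T)
    if "side" in w: r.append(proj(P["side"],X)-S)
    return np.concatenate(r).ravel()
for w in (("top","side"),("top",),("side",)):
    s=least_squares(lambda q:res(q,w),[.551,-.071,.048,0]); print(w,s.x.round(4),np.degrees(s.x[3]),s.fun.round(1))
    x=s.x
    R=boxR(x[3]); print("lid",(x[:3]+R@[0,0,.069]).round(4))
E
```

```text
('top', 'side') [ 0.5504 -0.0729  0.0484  0.0376] 2.151619629748992 [ 0.2  0.   0.6 -1.1  0.  -2.6  0.1 -2.6 -1.6 -0.5 -3.5  1.9  0.6 -1.8
 -1.4  0.7]
lid [ 0.5159 -0.0742  0.1082]
('top',) [ 0.5452 -0.0722  0.0728  0.0342] 1.9575498635756357 [-0.5  1.   0.9  0.   0.2 -0.5 -0.7 -0.6]
lid [ 0.5107 -0.0734  0.1326]
('side',) [ 0.5504 -0.1011  0.0646  0.0317] 1.815354529156819 [ 0.7 -1.6 -0.8  1.6  1.  -0.7 -0.9  0.6]
lid [ 0.516  -0.1022  0.1244]
```

```bash
python3 - <<'E'
from h import *
P={n:imaging.capture(n) for n in ("top","side")}
o=np.array([.551,-.072,.048]);R=boxR(np.radians(2))
def bx(x0,x1,y0,y1,z0,z1):
    return np.array([[x,y,z] for z in (z0,z1) for x,y in ((x0,y0),(x1,y0),(x1,y1),(x0,y1))])/1000
shapes=[(bx(-64.5,64.5,-52,52,74,79),(0,0,255)),(bx(-7,7,-25,25,79,105),(0,255,0)),(bx(-77,77,-42,42,0,86),(255,255,0)),(bx(-77,77,-48,48,0,65),(255,0,255))]
out=[]
for n,(r0,c0,s) in {"top":(160,200,110),"side":(150,185,120)}.items():
    im=np.ascontiguousarray(P[n]["frame"][r0:r0+s,c0:c0+s,::-1]); k=4
    im=cv2.resize(im,(400,400),interpolation=cv2.INTER_CUBIC); k=400/s
    for X,c in shapes:
        u=((proj(P[n],o+X@R.T)-[c0,r0]+.5)*k).astype(int)
        for i in range(4):
            for a,b in ((i,(i+1)%4),(i+4,(i+1)%4+4),(i,i+4)): cv2.line(im,tuple(map(int,u[a])),tuple(map(int,u[b])),c,1)
    out.append(im)
cv2.imwrite("pics/ov1.png",np.hstack(out))
E
```

```text
(no output)
```

View pics/ov1.png

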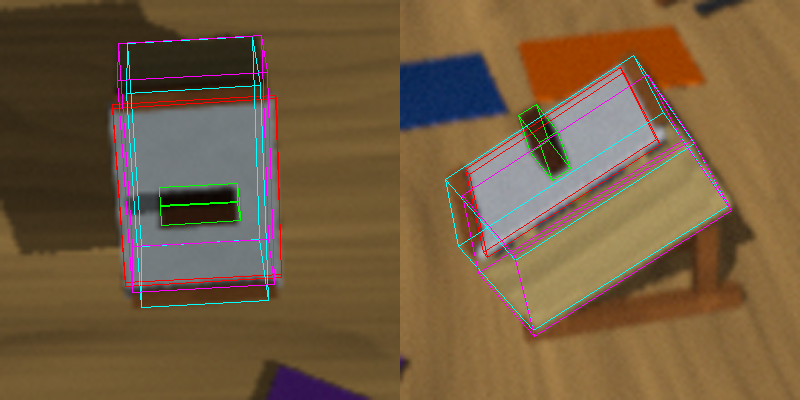

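```bash
cat >> h.py <<'E'
def rel(pos,Rt,cur=None):
    s=bot.read_state(); p0=np.array(s["ee_pos"]); q=s["tool_rot"]; R0=Ro.from_quat([q[1],q[2],q[3],q[0]])
    if cur is not None: p0,R0=cur
    d=R0.inv().apply(pos-p0); r=(R0.inv()*Ro.from_matrix(Rt)).as_rotvec()
    return d.round(4),r.round(4)
O=np.array([.551,-.072,.048]); RB=boxR(np.radians(2))
TB=np.c_[RB[:,1],RB[:,0],-RB[:,2]]   # tool at box
def down(a): # tool down, tool y at angle a
    return np.array([[-np.sin(a),np.cos(a),0],[np.cos(a),np.sin(a),0],[0,0,-1]])
def st():
    s=bot.read_state(); q=s["tool_rot"]; R=Ro.from_quat([q[1],q[2],q[3],q[0]])
    p=np.array(s["ee_pos"]); g=p+R.apply([0,0,.164])
    print("t",round(s["time_s"],2),"tcp",p.round(4),"grasp",g.round(4),"grasp in box mm",(RB.T@(g-O)*1000).round(1),"F tool",R.inv().apply(s["force"]).round(1),"w",round(s["gripper_width"],3),"q",np.round(s["q"],2))
    print("  rot err to TB (tool)",(R.inv()*Ro.from_matrix(TB)).as_rotvec().round(4))
E
python3 - <<'E'
from h import *
st(); print(TB.round(3)); print(np.linalg.det(TB)); print(rel(O+RB@[0,0,.263+.06],TB))
E
```

```text
t 1.4 tcp [0.1509 0.6065 0.4048] grasp [0.1509 0.6065 0.2408] grasp in box mm [-229.4  692.1  355.1] F tool [ 0.9 -0.2  0.1] w 0.999 q [ 1.2   0.22  1.53  0.    1.39 -0.13]
  rot err to TB (tool) [-0.448  -0.3379  1.2607]
[[-0.035  0.865  0.5  ]
 [ 0.999  0.03   0.017]
 [ 0.     0.5   -0.866]]
1.0000000000000004
(array([-0.3968, -0.6063,  0.077 ]), array([-0.448 , -0.3379,  1.2607]))
```

```bash
python3 -m pendant '[-0.397,-0.606,0.077,-0.448,-0.338,1.261,-0.397,-0.606,0.077,-0.448,-0.338,1.261,-0.397,-0.606,0.077,-0.448,-0.338,1.261,-0.397,-0.606,0.077,-0.448,-0.338,1.261,-0.397,-0.606,0.077,-0.448,-0.338,1.261,-0.397,-0.606,0.077,-0.448,-0.338,1.261,-0.397,-0.606,0.077,-0.448,-0.338,1.261,-0.397,-0.606,0.077,-0.448,-0.338,1.261,-0.397,-0.606,0.077,-0.448,-0.338,1.261,-0.397,-0.606,0.077,-0.448,-0.338,1.261,-0.397,-0.606,0.077,-0.448,-0.338,1.261,-0.397,-0.606,0.077,-0.448,-0.338,1.261,-0.397,-0.606,0.077,-0.448,-0.338,1.261,-0.397,-0.606,0.077,-0.448,-0.338,1.261]' 115 20; python3 -c "
from h import *
st(); print(rel(O+RB@[0,0,.263],TB))"
```

```text
time_s: 3.15
ee_pos: [0.3896, -0.0772, 0.3275]
tool_rot: [0.179, 0.671, 0.695, 0.186]
force: [-0.2, 1.2, 0.2]
gripper_width: 0.551
t 3.15 tcp [ 0.3896 -0.0772  0.3275] grasp [ 0.4714 -0.0743  0.1854] grasp in box mm [ -0.3   0.5 158.8] F tool [ 1.2 -0.1 -0.2] w 0.551 q [-0.5  -0.51  2.37  0.34  0.86 -0.7 ]
  rot err to TB (tool) [-0.0009 -0.0001 -0.0011]
(array([-0.0005,  0.0002,  0.0598]), array([-0.0009, -0.0001, -0.0011]))
```

```bash
python3 -c "
from h import *
a=imaging.capture('side')['frame'][120:270,160:310,::-1];b=imaging.capture('top')['frame'][130:280,190:340,::-1]
cv2.imwrite('pics/a1.png',cv2.resize(np.hstack([a,b]),(800,400),interpolation=cv2.INTER_CUBIC))"
```

```text
(no output)
```

View pics/a1.png

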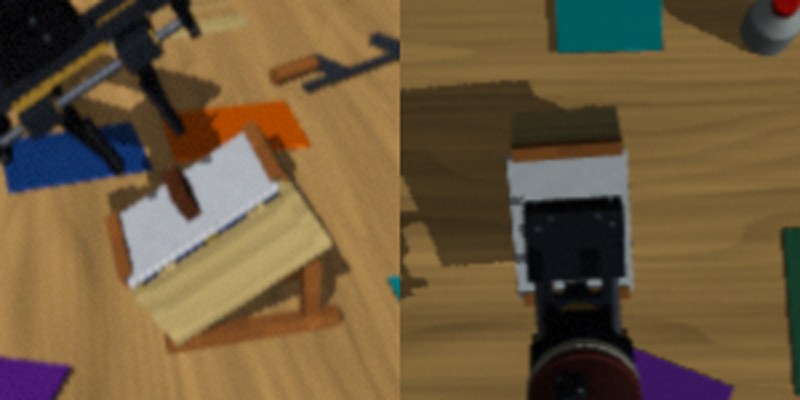

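```bash
python3 -m pendant '[0,0,0.03,0,0,0,0,0,0.045,0,0,0,0,0,0.05,0,0,0,0,0,0.054,0,0,0,0,0,0.057,0,0,0,0,0,0.057,0,0,0]'; python3 -c "
from h import *
st()
a=imaging.capture('side')['frame'][120:270,160:310,::-1]
cv2.imwrite('pics/a2.png',cv2.resize(a,(600,600),interpolation=cv2.INTER_CUBIC))"
```

```text
time_s: 4.0
ee_pos: [0.4184, -0.0764, 0.2787]
tool_rot: [0.18, 0.671, 0.695, 0.186]
force: [-0.5, -0.3, 0.6]
gripper_width: 0.551
t 4.0 tcp [ 0.4184 -0.0764  0.2787] grasp [ 0.5004 -0.0736  0.1367] grasp in box mm [  0.5   0.2 102.1] F tool [-0.3 -0.2 -0.8] w 0.551 q [-0.46 -0.33  2.35  0.38  0.69 -0.73]
  rot err to TB (tool) [0.0005 0.0004 0.0001]
```

View pics/a2.png

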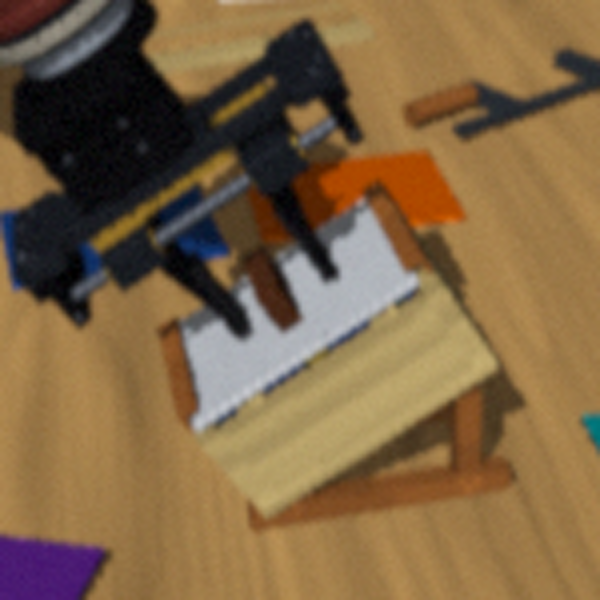

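Fingertips at (240,332) and (330,277) straddle the bar (275,290). Closing.

```bash
python3 -m pendant '[0,0,0,0,0,0,0,0,0,0,0,0,0,0,0,0,0,0,0,0,0,0,0,0,0,0,0,0,0,0]' 255 25; python3 -c "
from h import *
st()"
```

```text
time_s: 4.68
ee_pos: [0.418, -0.0764, 0.278]
tool_rot: [0.179, 0.671, 0.695, 0.186]
force: [-4.9, -0.3, 2.3]
gripper_width: 0.161
t 4.67 tcp [ 0.418  -0.0764  0.278 ] grasp [ 0.4998 -0.0735  0.1359] grasp in box mm [ -0.4   0.3 101.7] F tool [-0.1 -3.1 -4.4] w 0.161 q [-0.46 -0.33  2.35  0.38  0.69 -0.73]
  rot err to TB (tool) [-0.0013 -0.0001  0.0001]
```

```bash
python3 -m pendant '[0.003,0,0,0,0,0,0.006,0,0,0,0,0,0.009,0,0,0,0,0,0.009,0,0,0,0,0]'; python3 -c "
from h import *
st()"
```

```text
time_s: 5.18
ee_pos: [0.418, -0.067, 0.2783]
tool_rot: [0.18, 0.671, 0.695, 0.186]
force: [0.2, 1.8, -1.0]
gripper_width: 0.16
t 5.17 tcp [ 0.418  -0.067   0.2783] grasp [ 0.5    -0.0641  0.1363] grasp in box mm [  0.2   9.7 101.8] F tool [ 1.8 -0.3  1.1] w 0.16 q [-0.43 -0.34  2.35  0.37  0.69 -0.7 ]
  rot err to TB (tool) [ 0.     -0.0003  0.0001]
```

```bash
python3 -m pendant '[0.005,0,0,0,0,0,0.010,0,0,0,0,0,0.015,0,0,0,0,0]'; python3 -c "
from h import *
st()
a=imaging.capture('side')['frame'][120:270,160:310,::-1]
cv2.imwrite('pics/a3.png',cv2.resize(a,(600,600),interpolation=cv2.INTER_CUBIC))"
```

```text
time_s: 5.55
ee_pos: [0.4175, -0.0521, 0.2785]
tool_rot: [0.18, 0.671, 0.695, 0.186]
force: [-2.2, -0.9, -0.4]
gripper_width: 0.159
t 5.55 tcp [ 0.4175 -0.0521  0.2785] grasp [ 0.4995 -0.0493  0.1365] grasp in box mm [  0.4  24.5 101.9] F tool [-0.8 -2.1 -0.7] w 0.159 q [-0.39 -0.35  2.36  0.34  0.68 -0.64]
  rot err to TB (tool) [ 0.0003  0.0004 -0.0001]
```

View pics/a3.png

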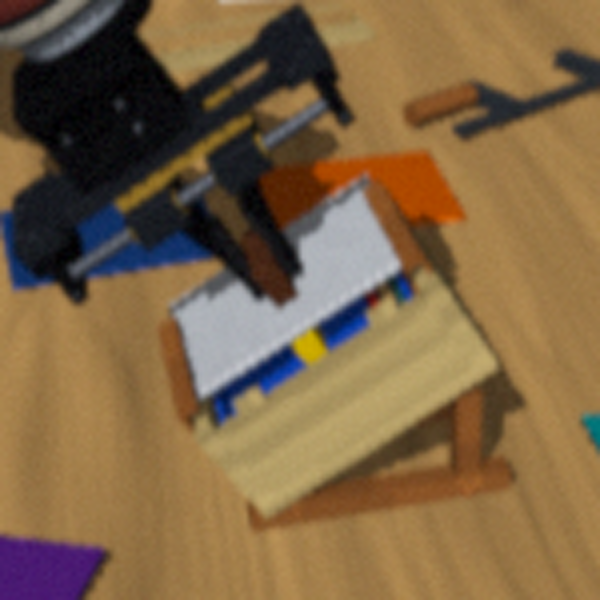

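The lid is sliding freely to +y; the blue tray shows at (300,370). Keep sliding.

```bash
python3 -m pendant '[0.012,0,0,0,0,0,0.024,0,0,0,0,0,0.036,0,0,0,0,0,0.048,0,0,0,0,0,0.06,0,0,0,0,0]'; python3 -c "
from h import *
st()"
```

```text
time_s: 6.22
ee_pos: [0.4156, 0.0078, 0.2788]
tool_rot: [0.18, 0.671, 0.695, 0.186]
force: [-1.7, -2.5, 1.5]
gripper_width: 0.159
t 6.22 tcp [0.4156 0.0078 0.2788] grasp [0.4977 0.0105 0.1369] grasp in box mm [  0.8  84.3 102.2] F tool [-2.5 -0.8 -2.2] w 0.159 q [-0.22 -0.37  2.37  0.21  0.64 -0.39]
  rot err to TB (tool) [0.0011 0.0009 0.0002]
```

```bash
python3 -m pendant '[0.012,0,0,0,0,0,0.022,0,0,0,0,0,0.034,0,0,0,0,0,0.034,0,0,0,0,0,0.034,0,-0.01,0,0,0,0.034,0,-0.03,0,0,0,0.034,0,-0.06,0,0,0]'; python3 -c "
from h import *
st()
a=imaging.capture('side')['frame'][100:290,140:330,::-1];b=imaging.capture('top')['frame'][120:310,130:320,::-1]
cv2.imwrite('pics/a4.png',cv2.resize(np.hstack([a,b]),(800,400),interpolation=cv2.INTER_CUBIC))"
```

```text
time_s: 7.1
ee_pos: [0.3835, 0.0401, 0.3305]
tool_rot: [0.179, 0.671, 0.695, 0.186]
force: [-0.5, 0.0, -1.6]
gripper_width: 0.156
t 7.1 tcp [0.3835 0.0401 0.3305] grasp [0.4652 0.043  0.1884] grasp in box mm [ -0.6 117.9 162.4] F tool [ 0.  -1.2  1.1] w 0.156 q [-0.14 -0.57  2.39  0.12  0.8  -0.23]
  rot err to TB (tool) [-0.0018  0.0002 -0.0008]
```

View pics/a4.png

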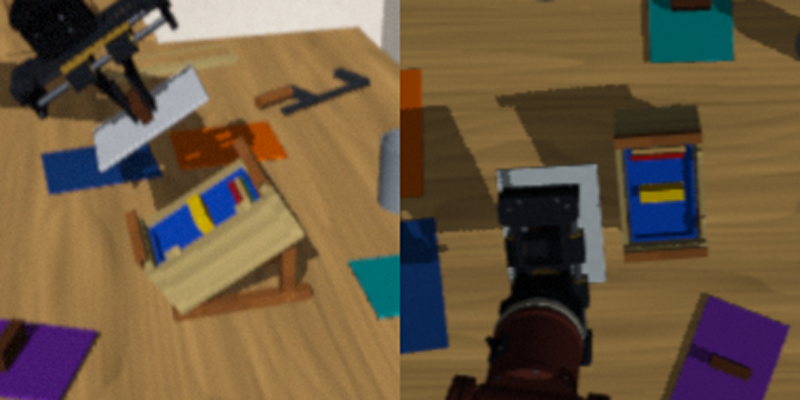

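```bash
python3 -c "
from h import *
D=down(np.radians(2))
for p in ([.42,.03,.42],[.432,-.3445,.42],[.432,-.3445,.26]): print(rel(np.array(p),D))"
```

```text
(array([-0.0113,  0.0739, -0.0566]), array([ 0.5301,  0.0014, -0.0007]))
(array([-0.386 ,  0.0731, -0.0566]), array([ 0.5301,  0.0014, -0.0007]))
(array([-0.3858, -0.0078,  0.0815]), array([ 0.5301,  0.0014, -0.0007]))
```

```bash
python3 -m pendant '[-0.011,0.074,-0.057,0.53,0.001,-0.001,-0.011,0.074,-0.057,0.53,0.001,-0.001,-0.011,0.074,-0.057,0.53,0.001,-0.001,-0.386,0.073,-0.057,0.53,0.001,-0.001,-0.386,0.073,-0.057,0.53,0.001,-0.001,-0.386,0.073,-0.057,0.53,0.001,-0.001,-0.386,0.073,-0.057,0.53,0.001,-0.001,-0.386,0.073,-0.057,0.53,0.001,-0.001,-0.386,0.073,-0.057,0.53,0.001,-0.001,-0.386,0.073,-0.057,0.53,0.001,-0.001,-0.386,-0.008,0.0815,0.53,0.001,-0.001,-0.386,-0.008,0.0815,0.53,0.001,-0.001,-0.386,-0.008,0.0815,0.53,0.001,-0.001,-0.386,-0.008,0.0815,0.53,0.001,-0.001,-0.386,-0.008,0.0815,0.53,0.001,-0.001]'; python3 -c "
from h import *
st()
print(rel(np.array([.432,-.3445,.201]),down(np.radians(2))))
a=imaging.capture('side')['frame'][150:384,120:354,::-1];b=imaging.capture('top')['frame'][120:354,230:464,::-1]
cv2.imwrite('pics/a5.png',cv2.resize(np.hstack([a,b]),(800,400),interpolation=cv2.INTER_CUBIC))"
```

```text
time_s: 9.07
ee_pos: [0.4321, -0.3444, 0.2574]
tool_rot: [-0.001, 0.694, 0.72, -0.002]
force: [1.0, 0.1, -1.2]
gripper_width: 0.163
t 9.07 tcp [ 0.4321 -0.3444  0.2574] grasp [ 0.4314 -0.3446  0.0935] grasp in box mm [ -89.  -268.3  103.9] F tool [0.  1.  1.2] w 0.163 q [-0.81  0.2   1.84 -0.    1.1  -0.85]
  rot err to TB (tool) [-0.5281  0.0008  0.0015]
(array([-0.    ,  0.0001,  0.0564]), array([-0.0045,  0.0011,  0.0012]))
```

View pics/a5.png

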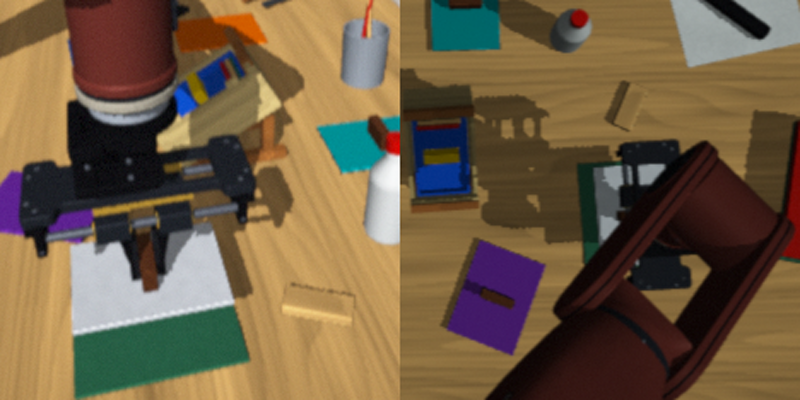

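```bash
python3 -m pendant '[0,0,0.02,0,0,0,0,0,0.04,0,0,0,0,0,0.048,0,0,0,0,0,0.052,0,0,0,0,0,0.055,0,0,0,0,0,0.057,0,0,0,0,0,0.057,0,0,0]'; python3 -c "
from h import *
st()"
```

```text
time_s: 10.05
ee_pos: [0.4315, -0.3445, 0.2011]
tool_rot: [-0.002, 0.694, 0.72, -0.002]
force: [-4.2, 4.9, 12.5]
gripper_width: 0.156
t 10.05 tcp [ 0.4315 -0.3445  0.2011] grasp [ 0.4306 -0.3446  0.0371] grasp in box mm [-117.9 -268.2   55.5] F tool [  5.1  -4.1 -12.4] w 0.156 q [-0.82  0.29  1.86 -0.01  0.99 -0.85]
  rot err to TB (tool) [-5.293e-01 -1.000e-04  1.100e-03]
```

```bash
python3 -m pendant '[0,0,0,0,0,0,0,0,-0.001,0,0,0,0,0,-0.001,0,0,0,0,0,-0.03,0,0,0,0,0,-0.09,0,0,0,0,0,-0.15,0,0,0,0,0,-0.2,0,0,0]' 125 25; python3 -c "
from h import *
st()
P=imaging.capture('side');a=P['frame'][150:384,120:354,::-1];b=imaging.capture('top')['frame'][120:354,230:464,::-1]
for r in imaging.place_of('lid',P)[:4]: print(r['point'],r['conf'])
cv2.imwrite('pics/a6.png',cv2.resize(np.hstack([a,b]),(800,400),interpolation=cv2.INTER_CUBIC))
print(rel(O+RB@[0,0,.164+.070+.09],TB)); print(rel(np.array([.42,-.2,.40]),TB))"
```

```text
time_s: 10.92
ee_pos: [0.4324, -0.3442, 0.4014]
tool_rot: [-0.001, 0.694, 0.72, -0.002]
force: [1.2, -0.8, 0.1]
gripper_width: 0.514
t 10.93 tcp [ 0.4324 -0.3442  0.4014] grasp [ 0.4315 -0.3444  0.2374] grasp in box mm [ -16.9 -268.   228.5] F tool [-0.8  1.2 -0.1] w 0.514 q [-0.81  0.05  1.72 -0.    1.37 -0.85]
  rot err to TB (tool) [-5.287e-01  5.000e-04  1.000e-03]
[0.3141, -0.1497, 0.0002] 0.92
[0.4333, -0.3416, 0.0014] 0.79
[0.7557, -0.1142, -0.0004] 0.6
[0.6029, 0.2884, 0.0032] 0.4
(array([ 0.269 , -0.0342,  0.0729]), array([-0.5249,  0.0047,  0.0022]))
(array([ 0.1453, -0.0078,  0.0021]), array([-0.5249,  0.0047,  0.0022]))
```

View pics/a6.png

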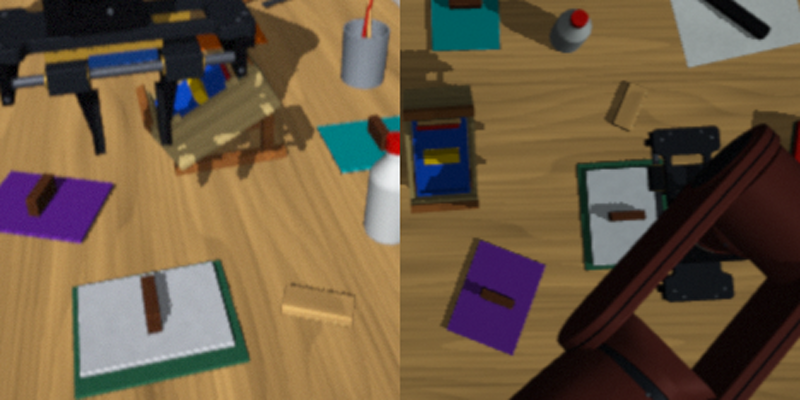

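```bash
python3 -m pendant '[0.145,-0.008,0.002,-0.525,0.005,0.002,0.145,-0.008,0.002,-0.525,0.005,0.002,0.145,-0.008,0.002,-0.525,0.005,0.002,0.269,-0.034,0.073,-0.525,0.005,0.002,0.269,-0.034,0.073,-0.525,0.005,0.002,0.269,-0.034,0.073,-0.525,0.005,0.002,0.269,-0.034,0.073,-0.525,0.005,0.002]' 150; python3 -c "
from h import *
st()
PS=imaging.capture('side');PT=imaging.capture('top')
a=PS['frame'][130:280,170:320,::-1];b=PT['frame'][130:280,190:340,::-1]
for P in (PS,PT):
  for n in ('tray','box','box_ledge'):
    for r in imaging.place_of(n,P)[:2]: print(n,np.round(r['point'],4),r['conf'],(RB.T@(np.array(r['point'])-O)*1000).round(1))
cv2.imwrite('pics/b1.png',cv2.resize(np.hstack([a,b]),(800,400),interpolation=cv2.INTER_CUBIC))"
```

```text
time_s: 11.95
ee_pos: [0.3872, -0.075, 0.3236]
tool_rot: [0.174, 0.672, 0.696, 0.186]
force: [0.4, -0.6, 0.6]
gripper_width: 0.409
t 11.95 tcp [ 0.3872 -0.075   0.3236] grasp [ 0.4678 -0.0709  0.1809] grasp in box mm [ -5.5   4.  156.6] F tool [-0.6  0.7 -0.3] w 0.409 q [-0.5  -0.51  2.37  0.35  0.86 -0.71]
  rot err to TB (tool) [-0.0087 -0.0081 -0.0016]
tray [ 0.5309 -0.0749  0.0885] 0.91 [ 2.8 -2.2 45.2]
box [ 0.5567 -0.0696  0.0455] 0.82 [ 3.8  2.2 -5.1]
box_ledge [ 0.5278 -0.0729  0.088 ] 0.67 [-0.1 -0.1 46.2]
box_ledge [ 5.961e-01 -3.582e-01 -3.000e-04] 0.35 [   6.2 -287.6  -59.4]
tray [ 0.5285 -0.0706  0.0845] 0.62 [-1.2  2.2 42.8]
box [ 0.5465 -0.0713  0.0473] 0.73 [-4.2  0.9  1.6]
```

View pics/b1.png

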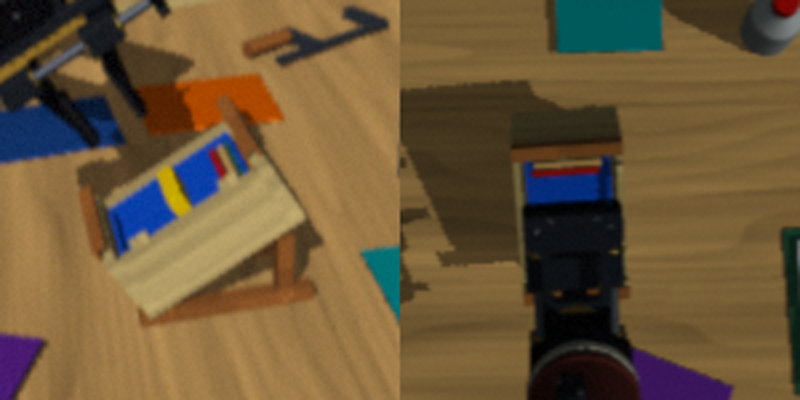

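```bash
python3 -c "
from h import *
st()
print(rel(O+RB@[0,0,.164+.072],TB))"
```

```text
t 12.35 tcp [ 0.3885 -0.0773  0.3265] grasp [ 0.4698 -0.0737  0.1841] grasp in box mm [ -2.3   1.1 158.5] F tool [-0.3  0.3  0.1] w 0.412 q [-0.5  -0.51  2.37  0.35  0.86 -0.71]
  rot err to TB (tool) [-0.0046 -0.0044 -0.0036]
(array([-0.0008,  0.0019,  0.0865]), array([-0.0046, -0.0044, -0.0036]))
```

```bash
python3 -m pendant '[-0.001,0.002,0.03,-0.004,-0.004,-0.003,-0.001,0.002,0.055,-0.004,-0.004,-0.003,-0.001,0.002,0.07,-0.004,-0.004,-0.003,-0.001,0.002,0.078,-0.004,-0.004,-0.003,-0.001,0.002,0.083,-0.004,-0.004,-0.003,-0.001,0.002,0.086,-0.004,-0.004,-0.003,-0.001,0.002,0.086,-0.004,-0.004,-0.003]'; python3 -c "
from h import *
st()
a=imaging.capture('side')['frame'][130:280,170:320,::-1]
cv2.imwrite('pics/b2.png',cv2.resize(a,(600,600),interpolation=cv2.INTER_CUBIC))"
```

```text
time_s: 13.22
ee_pos: [0.4327, -0.0756, 0.2527]
tool_rot: [0.179, 0.671, 0.695, 0.186]
force: [0.6, -0.8, 0.4]
gripper_width: 0.411
t 13.22 tcp [ 0.4327 -0.0756  0.2527] grasp [ 0.5146 -0.0726  0.1107] grasp in box mm [-0.2  0.7 72.5] F tool [-0.8  0.6 -0. ] w 0.411 q [-0.44 -0.23  2.33  0.41  0.61 -0.76]
  rot err to TB (tool) [-0.0005 -0.0011  0.0003]
```

View pics/b2.png

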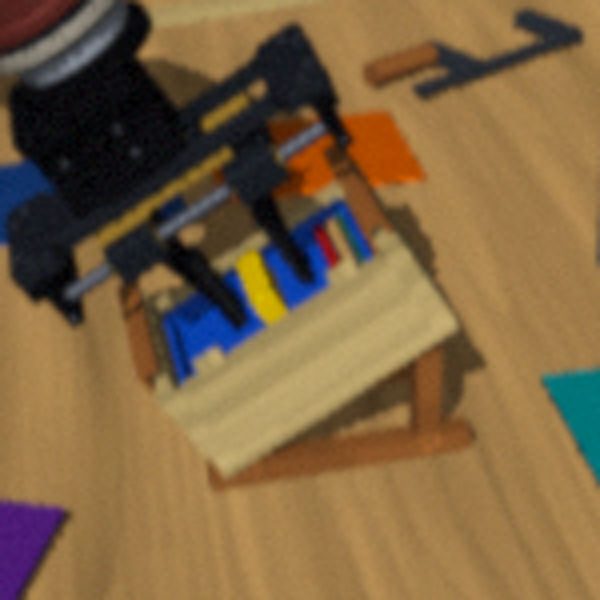

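The fingers at (240,320) and (303,277) straddle the yellow bar (262,285), with no contact yet. Close, then lift slowly.

```bash
python3 -m pendant '[0,0,0,0,0,0,0,0,0,0,0,0,0,0,0,0,0,0,0,0,0,0,0,0,0,0,-0.004,0,0,0,0,0,-0.012,0,0,0,0,0,-0.022,0,0,0]' 255 25; python3 -c "
from h import *
st()
a=imaging.capture('side')['frame'][130:280,170:320,::-1]
cv2.imwrite('pics/b3.png',cv2.resize(a,(500,500),interpolation=cv2.INTER_CUBIC))"
```

```text
time_s: 14.15
ee_pos: [0.4213, -0.0759, 0.2719]
tool_rot: [0.179, 0.671, 0.695, 0.186]
force: [0.6, 0.2, -1.0]
gripper_width: 0.156
t 14.15 tcp [ 0.4213 -0.0759  0.2719] grasp [ 0.5031 -0.0728  0.1298] grasp in box mm [-0.6  0.8 94.8] F tool [ 0.2 -0.   1.2] w 0.156 q [-0.45 -0.31  2.34  0.39  0.67 -0.74]
  rot err to TB (tool) [-0.0012 -0.0014  0.0002]
```

View pics/b3.png

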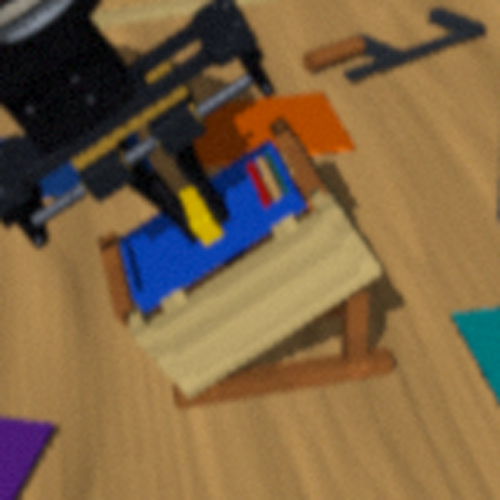

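```bash
python3 -c "
from h import *
D=down(np.radians(2))
st()
for p in ([.42,.03,.40],[.4135,.2615,.38],[.4135,.2615,.25]): print(rel(np.array(p),D))"
```

```text
t 14.2 tcp [ 0.4214 -0.0761  0.2731] grasp [ 0.5034 -0.0731  0.1311] grasp in box mm [ 0.4  0.6 95.8] F tool [ 0.1 -0.2  1.5] w 0.155 q [-0.45 -0.31  2.34  0.39  0.67 -0.74]
  rot err to TB (tool) [ 0.0004 -0.0007  0.0006]
(array([ 0.1061,  0.0655, -0.1086]), array([ 5.24e-01, -5.00e-04,  8.00e-04]))
(array([ 0.3377,  0.057 , -0.0904]), array([ 5.24e-01, -5.00e-04,  8.00e-04]))
(array([ 0.3376, -0.008 ,  0.0222]), array([ 5.24e-01, -5.00e-04,  8.00e-04]))
```

```bash
python3 -m pendant '[0,0,-0.03,0,0,0,0,0,-0.08,0,0,0,0.106,0.066,-0.109,0.524,0,0,0.106,0.066,-0.109,0.524,0,0,0.106,0.066,-0.109,0.524,0,0,0.106,0.066,-0.109,0.524,0,0,0.338,0.057,-0.09,0.524,0,0,0.338,0.057,-0.09,0.524,0,0,0.338,0.057,-0.09,0.524,0,0,0.338,0.057,-0.09,0.524,0,0,0.338,0.057,-0.09,0.524,0,0,0.338,-0.008,0.022,0.524,0,0,0.338,-0.008,0.022,0.524,0,0,0.338,-0.008,0.022,0.524,0,0,0.338,-0.008,0.022,0.524,0,0]'; python3 -c "
from h import *
st()
a=imaging.capture('side')['frame'][110:260,110:310,::-1];b=imaging.capture('top')['frame'][150:300,50:250,::-1]
cv2.imwrite('pics/b4.png',cv2.resize(np.hstack([a,b]),(800,300),interpolation=cv2.INTER_CUBIC))
st()
print(rel(np.array([.4135,.2615,.202]),down(np.radians(2))))"
```

```text
time_s: 16.08
ee_pos: [0.4145, 0.2612, 0.2502]
tool_rot: [-0.0, 0.695, 0.719, 0.001]
force: [0.1, 0.3, -1.0]
gripper_width: 0.157
t 16.07 tcp [0.4145 0.2612 0.2502] grasp [0.4146 0.2615 0.0862] grasp in box mm [-88.8 338.   95.4] F tool [0.3 0.1 1. ] w 0.157 q [0.4  0.07 2.   0.   1.06 0.37]
  rot err to TB (tool) [-0.5227 -0.0016 -0.0013]
t 16.18 tcp [0.4153 0.262  0.2519] grasp [0.416  0.2626 0.0879] grasp in box mm [-86.7 339.1  96.2] F tool [0.4 0.7 0.1] w 0.162 q [0.4  0.07 2.   0.   1.06 0.37]
  rot err to TB (tool) [-0.5193 -0.0031 -0.001 ]
(array([-0.0006, -0.0021,  0.0499]), array([ 0.0043, -0.0032, -0.0001]))
```

View pics/b4.png

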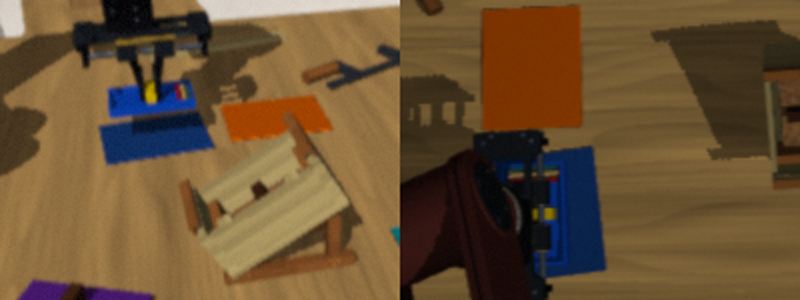

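```bash
python3 -m pendant '[-0.001,-0.001,0.02,0,0,0,-0.001,-0.001,0.038,0,0,0,-0.001,-0.001,0.046,0,0,0,-0.001,-0.001,0.05,0,0,0,-0.001,-0.001,0.053,0,0,0,-0.001,-0.001,0.055,0,0,0,-0.001,-0.001,0.056,0,0,0]'; python3 -c "
from h import *
st()"
```

```text
time_s: 17.05
ee_pos: [0.4132, 0.2614, 0.1947]
tool_rot: [-0.001, 0.694, 0.72, 0.0]
force: [-7.4, -3.8, 20.2]
gripper_width: 0.158
t 17.05 tcp [0.4132 0.2614 0.1947] grasp [0.4131 0.2615 0.0307] grasp in box mm [-117.9  338.2   48.1] F tool [ -3.5  -7.5 -20.2] w 0.158 q [0.4  0.17 2.03 0.   0.95 0.37]
  rot err to TB (tool) [-0.5243 -0.0014  0.001 ]
```

```bash
python3 -m pendant '[0,0,-0.001,0,0,0,0,0,-0.001,0,0,0,0,0,-0.001,0,0,0,0,0,-0.001,0,0,0,0,0,-0.03,0,0,0,0,0,-0.09,0,0,0,0,0,-0.15,0,0,0,0,0,-0.15,0,0,0]' 150 25; python3 -c "
from h import *
st()
P=imaging.capture('side');T=imaging.capture('top');a=P['frame'][110:260,110:310,::-1];b=T['frame'][150:300,50:250,::-1]
for Q in (P,T):
  for n in ('tray','block'):
    for r in imaging.place_of(n,Q)[:3]: print(n,np.round(r['point'],4),r['conf'],(RB.T@(np.array(r['point'])-O)*1000).round(1))
c=P['frame'][130:280,170:320,::-1]; d=T['frame'][150:270,190:310,::-1]
cv2.imwrite('pics/b5.png',np.vstack([cv2.resize(np.hstack([a,b]),(800,300),interpolation=cv2.INTER_CUBIC),np.hstack([cv2.resize(x,(300,300),interpolation=cv2.INTER_CUBIC) for x in (c,d)]+[np.zeros((300,200,3),np.uint8)])]))
print(rel(O+RB@[0,0,.164+.16],TB)); print(rel(np.array([.42,.1,.37]),TB))"
```

```text
time_s: 18.05
ee_pos: [0.4147, 0.2617, 0.3487]
tool_rot: [0.001, 0.694, 0.72, 0.005]
force: [0.9, -0.1, -0.7]
gripper_width: 0.412
t 18.05 tcp [0.4147 0.2617 0.3487] grasp [0.4161 0.2626 0.1847] grasp in box mm [-38.3 339.1 180. ] F tool [-0.2  0.9  0.7] w 0.412 q [ 0.4  -0.06  1.93  0.    1.26  0.37]
  rot err to TB (tool) [-5.144e-01 -5.100e-03 -4.000e-04]
tray [0.4179 0.2609 0.0051] 0.78 [-126.6  337.3   23.5]
block [ 0.5442 -0.0687  0.0528] 0.6 [-3.4  3.5  7.5]
tray [0.4109 0.2657 0.0019] 0.82 [-134.1  342.4   24.2]
block [ 0.507  -0.0745  0.1217] 0.74 [-1.3 -1.  85.9]
block [ 0.5469 -0.0695  0.0548] 0.61 [-0.1  2.6  7.9]
block [ 5.936e-01 -3.607e-01  4.000e-04] 0.44 [   4.3 -290.   -57.5]
(array([-0.3372, -0.0351,  0.0125]), array([-5.283e-01,  1.000e-04,  9.000e-04]))
(array([-0.1608,  0.002 , -0.0292]), array([-5.283e-01,  1.000e-04,  9.000e-04]))
```

View pics/b5.png

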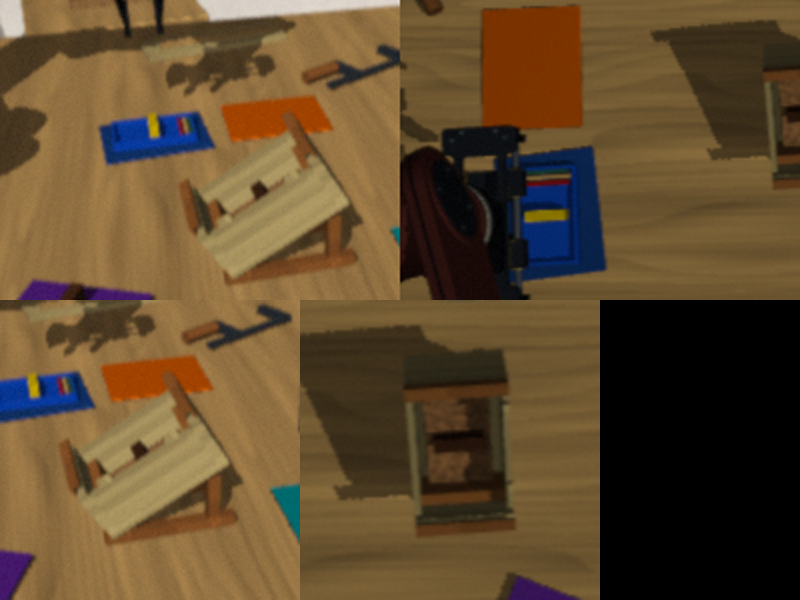

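```bash
python3 - <<'E'
from h import *
T=imaging.capture('top');r0,c0,s=175,215,80
im=np.ascontiguousarray(T['frame'][r0:r0+s,c0:c0+s,::-1]); im=cv2.resize(im,(600,600),interpolation=cv2.INTER_CUBIC); im=np.clip(im.astype(float)*2,0,255).astype(np.uint8)
k=7.5; im0=im.copy()
def bx(x0,x1,y0,y1,z): return np.array([[x0,y0,z],[x1,y0,z],[x1,y1,z],[x0,y1,z]])/1000
for X,c in ((bx(-7,7,-25,25,44),(0,255,0)),(bx(-50,50,-32,32,24),(0,0,255)),(bx(-53,53,-42,42,46),(255,255,0)),(bx(-77,77,-48,48,86),(255,0,255))):
    u=((proj(T,O+X@RB.T)-[c0,r0]+.5)*k).astype(np.int32); cv2.polylines(im,[u],True,c,1)
cv2.imwrite('pics/c1.png',cv2.resize(np.hstack([im0,im]),(800,400)))
E
```

```text
(no output)
```

View pics/c1.png

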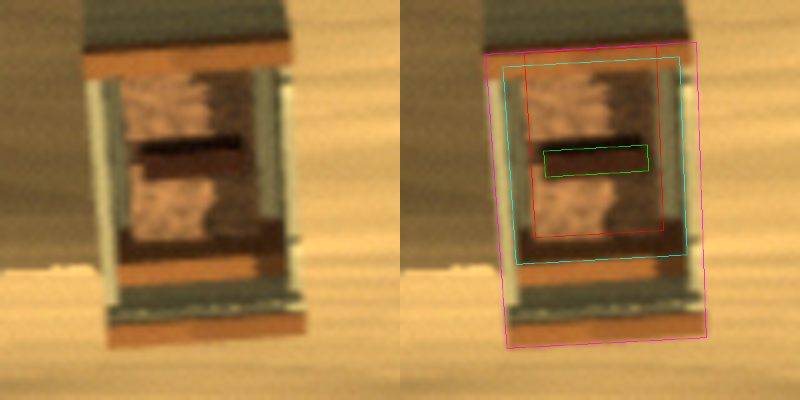

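```bash
python3 -c "
from h import *
st()
print(rel(O+RB@[0,.002,.164+.16],TB)); print(rel(np.array([.42,.1,.37]),TB))"
python3 -m pendant '[-0.161,0.002,-0.029,-0.528,0,0.001,-0.161,0.002,-0.029,-0.528,0,0.001,-0.161,0.002,-0.029,-0.528,0,0.001,-0.335,-0.035,0.012,-0.528,0,0.001,-0.335,-0.035,0.012,-0.528,0,0.001,-0.335,-0.035,0.012,-0.528,0,0.001,-0.335,-0.035,0.012,-0.528,0,0.001,-0.335,-0.035,0.012,-0.528,0,0.001]'; python3 -c "
from h import *
st()
print(rel(O+RB@[0,.002,.164+.046],TB))"
```

```text
t 18.4 tcp [0.4123 0.2606 0.341 ] grasp [0.4115 0.2605 0.177 ] grasp in box mm [-46.2 337.2 175.6] F tool [-0.8  0.   0.5] w 0.416 q [ 0.4  -0.05  1.94  0.    1.26  0.37]
  rot err to TB (tool) [-5.281e-01  1.000e-04  8.000e-04]
(array([-0.3352, -0.0352,  0.0126]), array([-5.281e-01,  1.000e-04,  8.000e-04]))
(array([-0.1608,  0.0019, -0.029 ]), array([-5.281e-01,  1.000e-04,  8.000e-04]))
time_s: 19.4
ee_pos: [0.3896, -0.0753, 0.3299]
tool_rot: [0.18, 0.672, 0.694, 0.187]
force: [0.2, 0.3, -0.5]
gripper_width: 0.412
t 19.4 tcp [ 0.3896 -0.0753  0.3299] grasp [ 0.4718 -0.0722  0.188 ] grasp in box mm [  1.4   2.6 160.9] F tool [ 0.3 -0.   0.5] w 0.412 q [-0.5  -0.52  2.36  0.34  0.86 -0.7 ]
  rot err to TB (tool) [ 0.0017 -0.0012 -0.0029]
(array([-0.0005, -0.0013,  0.1149]), array([ 0.0017, -0.0012, -0.0029]))
```

```bash
python3 -m pendant '[0,-0.001,0.04,0.001,-0.001,-0.002,0,-0.001,0.07,0.001,-0.001,-0.002,0,-0.001,0.09,0.001,-0.001,-0.002,0,-0.001,0.1,0.001,-0.001,-0.002,0,-0.001,0.105,0.001,-0.001,-0.002,0,-0.001,0.109,0.001,-0.001,-0.002,0,-0.001,0.112,0.001,-0.001,-0.002,0,-0.001,0.112,0.001,-0.001,-0.002]'; python3 -c "
from h import *
st()
a=imaging.capture('side')['frame'][130:280,170:320,::-1]
cv2.imwrite('pics/c2.png',cv2.resize(a,(600,600),interpolation=cv2.INTER_CUBIC))"
```

```text
time_s: 20.4
ee_pos: [0.4452, -0.0732, 0.2334]
tool_rot: [0.181, 0.67, 0.695, 0.187]
force: [0.2, -0.6, -0.1]
gripper_width: 0.412
t 20.4 tcp [ 0.4452 -0.0732  0.2334] grasp [ 0.5275 -0.0704  0.0916] grasp in box mm [ 1.5  2.4 49.5] F tool [-0.6  0.1  0.2] w 0.412 q [-0.42 -0.16  2.31  0.43  0.55 -0.78]
  rot err to TB (tool) [0.0024 0.0003 0.0012]
```

View pics/c2.png

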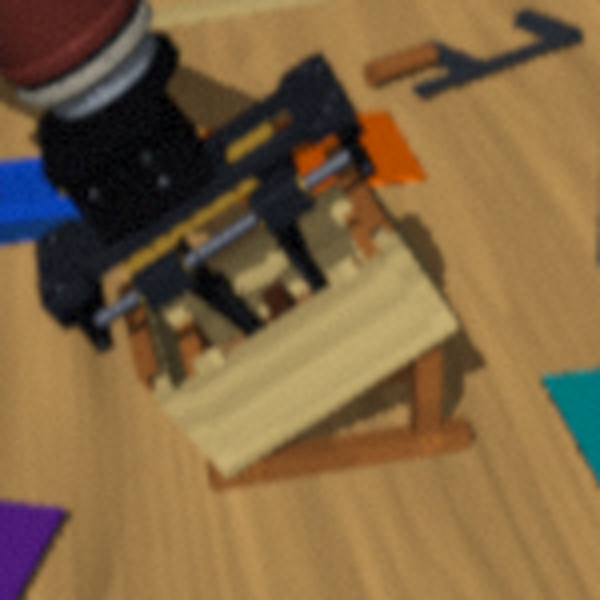

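```bash
python3 -m pendant '[0,-0.001,0.0015,0,0,0,0,-0.001,0.003,0,0,0,0,-0.001,0.003,0,0,0]'; python3 -c "
from h import *
st()"; python3 -m pendant '[0,0,0,0,0,0,0,0,0,0,0,0,0,0,0,0,0,0,0,0,0,0,0,0,0,0,0,0,0,0]' 255 30; python3 -c "
from h import *
st()"
```

```text
time_s: 20.82
ee_pos: [0.4458, -0.0731, 0.23]
tool_rot: [0.181, 0.67, 0.695, 0.187]
force: [-0.2, -0.1, -1.1]
gripper_width: 0.413
t 20.82 tcp [ 0.4458 -0.0731  0.23  ] grasp [ 0.528  -0.0703  0.0881] grasp in box mm [ 0.2  2.5 46.2] F tool [-0.  -0.8  0.9] w 0.413 q [-0.42 -0.15  2.31  0.44  0.54 -0.78]
  rot err to TB (tool) [0.0019 0.     0.0011]
time_s: 21.45
ee_pos: [0.4453, -0.0729, 0.2296]
tool_rot: [0.18, 0.67, 0.695, 0.186]
force: [-5.2, -0.8, 1.1]
gripper_width: 0.156
t 21.45 tcp [ 0.4453 -0.0729  0.2296] grasp [ 0.5273 -0.0699  0.0876] grasp in box mm [-0.6  2.9 46.1] F tool [-0.6 -4.  -3.5] w 0.156 q [-0.42 -0.15  2.31  0.44  0.54 -0.78]
  rot err to TB (tool) [ 0.0005 -0.0007  0.0014]
```

Gripped (14 mm). Lift slowly.

```bash
python3 -m pendant '[0,0,-0.004,0,0,0,0,0,-0.012,0,0,0,0,0,-0.022,0,0,0,0,0,-0.034,0,0,0,0,0,-0.046,0,0,0,0,0,-0.058,0,0,0]'; python3 -c "
from h import *
D=down(np.radians(2))
st()
a=imaging.capture('side')['frame'][130:280,170:320,::-1]
cv2.imwrite('pics/c3.png',cv2.resize(a,(500,500),interpolation=cv2.INTER_CUBIC))
T=imaging.capture('top')
hsv=cv2.cvtColor(T['frame'],cv2.COLOR_RGB2HSV); m=cv2.inRange(hsv,(3,190,60),(14,255,255)); m[:,200:]=0; m[:140]=0
c=max(cv2.findContours(m,0,2)[0],key=cv2.contourArea); bb=cv2.boxPoints(cv2.minAreaRect(c)); w=ray_plane(T,bb,np.array([0,0,1.]),.004); print(w.round(3),w.mean(0).round(4))
for p in ([.44,.03,.40],[.606,.2865,.38],[.606,.2865,.26]): print(rel(np.array(p),D))
"
```

```text
time_s: 22.2
ee_pos: [0.4163, -0.0741, 0.2812]
tool_rot: [0.181, 0.67, 0.695, 0.187]
force: [-0.3, -0.1, -2.4]
gripper_width: 0.161
t 22.2 tcp [ 0.4163 -0.0741  0.2812] grasp [ 0.4987 -0.0713  0.1394] grasp in box mm [  0.4   2.5 105.3] F tool [-0.1 -1.5  1.9] w 0.161 q [-0.46 -0.34  2.35  0.38  0.7  -0.73]
  rot err to TB (tool) [0.0027 0.0005 0.0015]
[[0.685 0.351 0.004]
 [0.683 0.222 0.004]
 [0.522 0.222 0.004]
 [0.525 0.349 0.004]] [0.6039 0.2859 0.004 ]
(array([ 0.1032,  0.0829, -0.0885]), array([0.5286, 0.0021, 0.0013]))
(array([0.3537, 0.2242, 0.0166]), array([0.5286, 0.0021, 0.0013]))
(array([0.354 , 0.1637, 0.1202]), array([0.5286, 0.0021, 0.0013]))
```

View pics/c3.png

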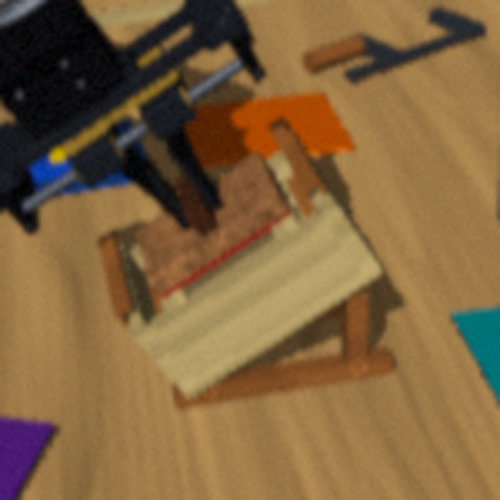

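```bash
python3 -m pendant '[0,0,-0.04,0,0,0,0,0,-0.08,0,0,0,0.103,0.083,-0.089,0.529,0.002,0.001,0.103,0.083,-0.089,0.529,0.002,0.001,0.103,0.083,-0.089,0.529,0.002,0.001,0.103,0.083,-0.089,0.529,0.002,0.001,0.353,0.223,0.016,0.529,0.002,0.001,0.353,0.223,0.016,0.529,0.002,0.001,0.353,0.223,0.016,0.529,0.002,0.001,0.353,0.223,0.016,0.529,0.002,0.001,0.353,0.223,0.016,0.529,0.002,0.001,0.353,0.223,0.016,0.529,0.002,0.001,0.353,0.163,0.12,0.529,0.002,0.001,0.353,0.163,0.12,0.529,0.002,0.001,0.353,0.163,0.12,0.529,0.002,0.001,0.353,0.163,0.12,0.529,0.002,0.001]'; python3 -c "
from h import *
st()
a=imaging.capture('side')['frame'][110:260,110:310,::-1];b=imaging.capture('top')['frame'][110:260,50:250,::-1]
cv2.imwrite('pics/c4.png',cv2.resize(np.hstack([a,b]),(800,300),interpolation=cv2.INTER_CUBIC))
print(rel(np.array([.605,.286,.208]),down(np.radians(2))))"
```

```text
time_s: 24.3
ee_pos: [0.606, 0.2851, 0.2606]
tool_rot: [-0.001, 0.695, 0.719, 0.001]
force: [0.6, -1.0, -1.5]
gripper_width: 0.16
t 24.3 tcp [0.606  0.2851 0.2606] grasp [0.606  0.2855 0.0966] grasp in box mm [ 82.8 355.4   8.4] F tool [-1.1  0.6  1.5] w 0.16 q [0.32 0.45 1.52 0.   1.17 0.29]
  rot err to TB (tool) [-0.5232 -0.0026 -0.0013]
(array([ 0.0001, -0.0019,  0.0545]), array([ 0.0036, -0.0037, -0.    ]))
```

View pics/c4.png

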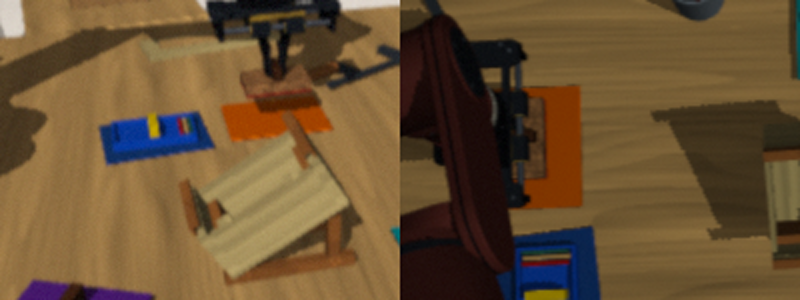

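```bash
python3 -m pendant '[0,-0.001,0.02,0.001,-0.001,0,0,-0.001,0.038,0.001,-0.001,0,0,-0.001,0.045,0.001,-0.001,0,0,-0.001,0.049,0.001,-0.001,0,0,-0.001,0.051,0.001,-0.001,0,0,-0.001,0.053,0.001,-0.001,0,0,-0.001,0.053,0.001,-0.001,0]'; python3 -c "
from h import *
st()"
```

```text
time_s: 25.28
ee_pos: [0.6034, 0.2861, 0.2084]
tool_rot: [-0.002, 0.694, 0.72, -0.003]
force: [-14.4, -5.1, 21.5]
gripper_width: 0.151
t 25.27 tcp [0.6034 0.2861 0.2084] grasp [0.6023 0.286  0.0444] grasp in box mm [ 53.4 356.  -35. ] F tool [ -4.6 -14.8 -21.4] w 0.151 q [0.32 0.52 1.54 0.   1.1  0.29]
  rot err to TB (tool) [-5.307e-01  2.000e-04  1.400e-03]
```

```bash
python3 -m pendant '[0,0,-0.001,0,0,0,0,0,-0.0015,0,0,0,0,0,-0.0015,0,0,0,0,0,-0.0015,0,0,0,0,0,-0.0015,0,0,0,0,0,-0.03,0,0,0,0,0,-0.09,0,0,0,0,0,-0.15,0,0,0,0,0,-0.2,0,0,0,0,0,-0.2,0,0,0,0,0,-0.2,0,0,0]' 140 25; python3 -c "
from h import *
st()
P=imaging.capture('side');T=imaging.capture('top')
for n,m in (('lid',0),('tray',0),('block',0),('mat_green',0),('mat_blue',0),('mat_orange',0),('glue',0),('pencil_pot',0),('offcut',0)):
  for Q in (P,T):
    print(n,[(np.round(r['point'],3).tolist(),round(r['conf'],2)) for r in imaging.place_of(n,Q)[:3]]) if Q in (P,) else 0
cv2.imwrite('pics/d1.png',cv2.resize(P['frame'][:,:,::-1],(720,540)));cv2.imwrite('pics/d2.png',cv2.resize(T['frame'][:,:,::-1],(720,540)))"
```

```text
time_s: 26.65
ee_pos: [0.6046, 0.2858, 0.4044]
tool_rot: [-0.002, 0.694, 0.72, -0.002]
force: [-0.4, 0.5, 0.1]
gripper_width: 0.453
t 26.65 tcp [0.6046 0.2858 0.4044] grasp [0.6037 0.2858 0.2404] grasp in box mm [152.7 355.7 134. ] F tool [ 0.5 -0.4 -0.1] w 0.453 q [0.32 0.33 1.4  0.   1.42 0.29]
  rot err to TB (tool) [-5.286e-01 -4.000e-04  6.000e-04]
lid [([0.756, -0.115, 0.007], 0.93), ([0.315, -0.15, -0.0], 0.9), ([0.432, -0.341, -0.0], 0.87)]Traceback (most recent call last):
  File "<string>", line 7, in <module>
    print(n,[(np.round(r['point'],3).tolist(),round(r['conf'],2)) for r in imaging.place_of(n,Q)[:3]]) if Q in (P,) else 0
                                                                                                          ^^^^^^^^^
ValueError: The truth value of an array with more than one element is ambiguous. Use a.any() or a.all()
```

```bash
python3 -c "
from h import *
P=imaging.capture('side');T=imaging.capture('top')
for n in ('tray','block','glue','pencil_pot','offcut'):
  print(n,[(np.round(r['point'],3).tolist(),round(r['conf'],2)) for r in imaging.place_of(n,P)[:3]])
cv2.imwrite('pics/d1.png',cv2.resize(P['frame'][:,:,::-1],(720,540)));cv2.imwrite('pics/d2.png',cv2.resize(T['frame'][:,:,::-1],(720,540)))"
```

```text
tray [([0.418, 0.262, 0.004], 0.81)]
block [([0.598, 0.284, 0.006], 0.64)]
glue [([0.706, -0.264, 0.0], 0.92)]
pencil_pot [([0.8, 0.066, 0.001], 0.71)]
offcut [([0.593, -0.359, 0.001], 0.79)]
```

View pics/d1.png

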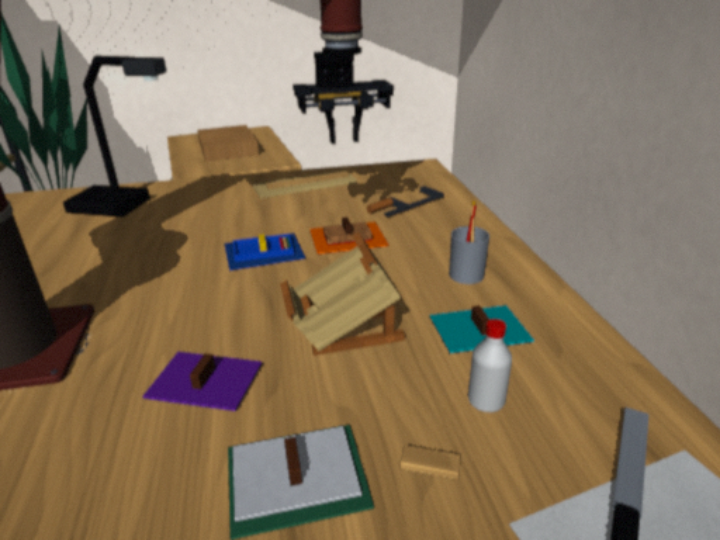

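View pics/d2.png

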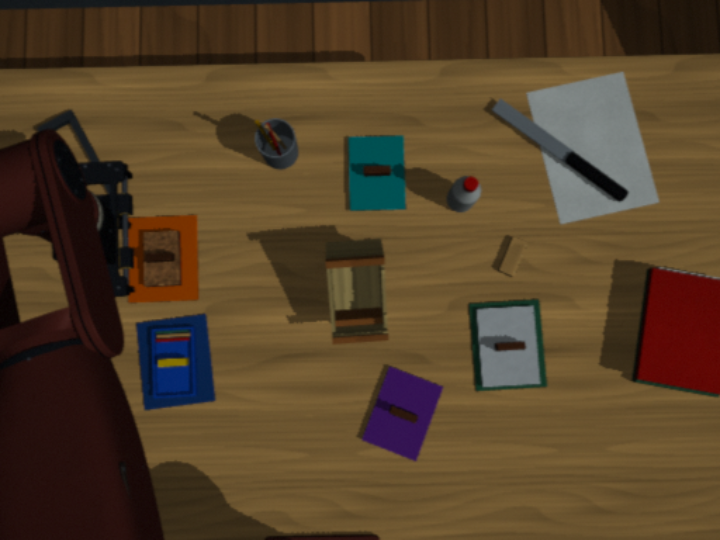

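The side and top pictures show the white lid flat on green (top 508,346), the tray on blue (172,362) and the block on orange (160,257). All three are well centred, the bystanders are unmoved and the gripper is clear.

```bash
python3 -c "
from plant import hand_in
print(hand_in())"
```

```text
the job is handed in; nothing more can be done
None
```

The sanding kit is unpacked and the job is handed in. The clock read about 27 s of the 72 s allowed. `hand_in()` reports no verdict.

- **What I did:** The lid slid freely towards +y; I felt no stop. I laid it on the green mat, then lifted out the tray and the block and set them on the blue and orange mats. Each was lowered slowly until contact (12 to 22 N at the wrist) and then let go.
- **Last checks:** The final side and top pictures show all three flat, bar up and let go. The network placed each within about 6 mm of my measured mat centre. The gripper was 0.2 m above the mats and the measured force on the tool was below 1 N.
- **Bystanders:** The glue bottle, pencil pot and offcut moved less than 6 mm by the network's readings, which is within its error.
- **Disagreements:**
  - One final check script crashed on a coding error after its first reading. I reran it for the tray, the block and the bystanders.
  - The first fits of the box pose, one per camera, differed by up to 30 mm. I used the pose where the two-camera fit and the network agreed, and the overlays and grasps confirmed it.

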